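Set a plate in the bench length gauge

ROBOT

A 7-joint arm with a two-finger parallel gripper is mounted at the origin on the work surface. World frame = base frame: x ahead of the robot, y to its left, z up, the work surface at z = 0. Lengths are in m, angles in rad, forces in N, time in s.
With the tool pointing down it reaches from about 0.4 to 0.85 m from the base axis. Payload 10.4 kg.
Tool frame: the origin (TCP) lies on the mounting face of the last link; the fingertips stand 173 mm ahead of it and the grasp point (between the pads) lies 155 mm ahead of it (manip.tip_extent is the distance from the TCP to the fingertips, in m); z points along the fingers, y is the line along which they close (so a half turn about z gives the same grasp; the last joint's range is limited). The gripper opens to 85 mm and grips with 20 to 120 N. Pads are 22 mm wide; open, the fingers measure 114 mm over their backs; the gripper's body (76 mm by 85 mm) begins 54 mm behind the grasp point. The pads swing forward as they close: fully open they stand 13 mm farther back than shut.
Start: joints at [1.264, 0.332, -0.065, 1.46, 0.022, 1.35, -0.088], TCP at [0.175, -0.6, 0.405] pointing down, gripper open.
Joint ranges: [-2.6, 2.6], [-0.5, 2.12], [-1.47, 1.34], [0.16, 2.42], [-1.27, 4.41], [0.06, 2.06], [-2.6, 2.6]. Speed limits (rad/s): [2.22, 2.22, 2.79, 2.79, 3.14, 3.14, 3.14].

INTERFACE

Orientations are given as a unit quaternion [x, y, z, w].
In Python, from workcell import manip gives the robot as it stands.
- The arm moves only by the tool move_arm, never from a script. Its argument "plan" is one flat list of numbers, 7 for each row, row after row: the turn, a rotation vector about the tool's x, y, z in rad, then the shift along the tool's x, y, z in m, then the finger opening in m, from 0 to 0.0854. In form: [ax, ay, az, dx, dy, dz, gripper, ax, ay, az, dx, dy, dz, gripper, ...]. A call has 1 to 12 rows; each row is the pose to reach, as a shift and turn from the pose commanded when the call began, along the tool's axes at that moment; what a row does not reach only later rows make up. A row lasts 1/8 s, in which the tool goes at most 62.5 mm and 10.7 degrees, less where a joint would pass 70% of its speed; a pose out of reach is approached as far as the arm can. A call with a gripper value outside its range is refused whole. The fingers move at their own pace and stop on an object; "squeeze" is the grip in N (left out, the last holds). Time passes only in rows, so rows that repeat a pose let the fingers close. It gives the time, the measured TCP pose, the force, the opening and the grip force at its end, in the units of the state.
- manip.get_obs(): the state, without advancing time (a new reading comes with each control period).
- manip.camera(name): name is "side" or "top"; returns a dict with "color" (480x640x3 uint8, red, green, blue), "fx", "fy", "cx", "cy" (pixels), "dist" ([k1, k2, p1, p2, k3] as OpenCV has them; the pictures are not rectified), "cam_to_world" (4x4, takes a point from camera to world coordinates). Camera axes: x right, y down, z forward; pixel columns grow to the right and rows downward; lengths in m; the calibration is good to about 2 mm. A picture is of the moment at which its call begins. There is no depth.
- manip.hand_in(): hands the job in; it is judged then, once.
Trained networks look in a picture, given as the dict that the camera call returned (one of the last four; its "shot" number tells which), for a name from the list of things; names that differ only in an ending like _2 or _b are one class to them, and where a whole thing is asked for, a point or a joint stands for the part that bears it (a point fixed in the world has none). Each returns a list of dicts, best first, with "conf" (0 to 1); they miss things now and then, are a little off and sometimes report something else, mostly with a low value. They report only what shows in the picture. A call takes as long as a camera call.
- manip.look_for(picture, label): "position" ([x, y, z] in m, in the coordinates of the camera as it stood for that picture, good to about 4 mm: the middle of the surface that is visible of it).
- manip.silhouettes(picture, label): "pixels" (480x640 bool, what is visible of it).
- manip.tip_of(picture, label): "position" ([x, y, z] in m, in the coordinates of the camera as it stood for that picture, good to about 4 mm: a listed point, or the origin of a listed thing).
The state is a dict: "clock": time; "joint_pos": joint angles; "joint_velocities": joint speeds; "tau": joint torques, N m; "position": TCP position; "ee_rot": TCP orientation; "ft_force": force on the tool from outside, world axes, zero at the start; "torque": the same for the moment, N m; "grip_width": opening from 0.0 (shut) to 1.0 (fully open); "grasp_force": force on a finger pad.
Only numpy, scipy, OpenCV 4.12 (cv2) and the standard library are available. Lean on these libraries where they do the work, as an engineer would, in place of code of your own. Each camera call takes 0.05 s, during which the arm holds its last target. There are 200 camera calls.

TASK

Get the bored aluminium plate ready to be measured in the length gauge: push it back so that its long edge lies flat along the fence and its end is hard up against the fixed stop, with the sliding jaw slid up until it touches the plate's other end. Do it all by pushing: do not lift or tip the plate, keep the fingers off the jaw's measuring face, and leave the bushing, caliper, mallet and tape measure where they are.

Things in the scene. Friction and masses are not known exactly. Their poses are not given: they have to be found in the camera images.
- gauge: Bench length gauge, fixed to the bench: dark steel bed, 18 mm thick, its top 18 mm above the bench. Origin on the bench surface; in its own axes the bed runs from x = -135 to +100 mm and y = -190 to +190 mm. Fence on the far side, fixed stop at the +y end, sliding jaw at the -y end. With the plate fully home the plate's centre is at x = 0, y = +65 mm.
- fence_face (a point): Middle of the fence's flat face, at bed height: gauge x = +50 mm, y = 0. The fence is a steel bar along the bed's whole length in y, 16 mm thick, 22 mm high above the bed, white scale on top; its face looks to gauge -x. Axes as the gauge's.
- stop_face (a point): Middle of the fixed stop's face, at bed height: gauge x = +8 mm, y = +130 mm. The stop is a plain steel block 84 mm wide in x (gauge x = -34 to +50 mm), 28 mm thick, 45 mm high above the bed; its face looks to gauge -y. Axes as the gauge's.
- jaw (a joint): Travel of the sliding jaw along the gauge's +y, in m: its measuring face is at gauge y = -0.140 + joint value. It slides with about 3 N of drag, range 0 to 0.25, and stays where it is left; it can push the plate along with it. With the plate home against the fixed stop the jaw touches it at about 0.140.
- jaw_contact (a point): Point on the jaw's measuring face (the face looking to gauge +y), at gauge x = 0, 8 mm above the bed. The jaw is an aluminium block 38 mm thick along y (including the steel face), spanning gauge x = -36 to +95 mm (it bridges the fence), from 1 to 45 mm above the bed. Axes as the gauge's.
- jaw_back (a point): Centre of the jaw's flat outer back (looking to gauge -y), where to push it: at gauge x = 0, 38 mm behind the measuring face, 23 mm above the bed. Axes as the gauge's.
- jaw_pad: The jaw's measuring face: a bright steel facing 4 mm thick over the whole +y side of the jaw, fingers are to keep off it. Origin on the face at gauge x = 0, bed height.
- plate: Aluminium plate, 100 mm (its x) by 130 mm (its y) by 16 mm thick, about 0.5 kg, lying flat on the bed, with a 44 mm bore in the middle and four 11 mm holes near the corners. Origin at the centre of its underside; z up. It starts askew and clear of fence, stop and jaw; its long sides (y) lie within about 17 degrees of the fence.
- bushing: Steel bushing, 34 mm across, 32 mm high, standing on the bed in the near corner at the fixed-stop end. Origin at the centre of its underside.
- mallet: Brass-headed mallet with a wooden handle, 235 mm long, 38 mm high, lying on the bench beyond the fence. Origin on the bench under the middle; handle to its -y.
- tape: Yellow tape measure, 66 by 36 by 62 mm high, standing on the bench beyond the fixed-stop end. Origin at the centre of its underside.
- caliper: Caliper, 230 mm long along its x, 12 mm high, lying on the bench beyond the jaw's end of the gauge. Origin under the middle of its beam.

How it is judged:
By the outcome, as a careful person would: the job done as asked, in the order asked, and still so for the second after the job is handed in, with the robot touching nothing.
It also fails if it takes over 51 s, if anything falls off the work surface, if the arm or the gripper's body presses on something with over 40 N, if the wrist force passes 120 N, or if a joint passes its speed limit or range.

## Working session

There is one attempt and no reset: what is moved stays moved. The work goes in short steps, Python scripts to look and compute and a tool call to move; the robot and the scene stay as the last step left them, time stands still between calls to the robot, and variables do not carry over. Pictures are saved under pics/ and viewed, at most 10 in all, crops included, and the job is handed in when it is done.

Besides the shell and the picture viewer there is one more tool, called after "Call:" as a command line: name --argument value ..., lists and objects as JSON in quotes. move_arm: Moves the arm, as the interface text tells. Its arguments: {"type":"object","properties":{"plan":{"type":"array","items":{"type":"number"}},"squeeze":{"type":"number"}},"required":["plan"]}

```bash
mkdir -p pics; cat > h.py <<'E'
import numpy as np, cv2
from workcell import manip
from scipy.spatial.transform import Rotation as R
def w(c,p): return (c["cam_to_world"]@np.r_[p,1])[:3]
def ray(c,uv,z):
    K=np.array([[c["fx"],0,c["cx"]],[0,c["fy"],c["cy"]],[0,0,1]])
    n=cv2.undistortPoints(np.array(uv,float).reshape(-1,1,2),K,np.array(c["dist"])).reshape(-1,2)
    T=c["cam_to_world"]; d=np.c_[n,np.ones(len(n))]@T[:3,:3].T
    return T[:3,3]+d*((z-T[2,3])/d[:,2])[:,None]
def proj(c,P):
    K=np.array([[c["fx"],0,c["cx"]],[0,c["fy"],c["cy"]],[0,0,1]])
    T=np.linalg.inv(c["cam_to_world"])
    return cv2.projectPoints(np.array(P,float).reshape(-1,3),cv2.Rodrigues(T[:3,:3])[0],T[:3,3],K,np.array(c["dist"]))[0].reshape(-1,2)
E
python3 - <<'E'
from h import *
o=manip.get_obs(); print(o["clock"],o["position"],o["ee_rot"],o["ft_force"],o["grip_width"])
for n in("top","side"):
    c=manip.camera(n); cv2.imwrite(f"pics/{n}0.png",c["color"][:,:,::-1]); print(n,c["cam_to_world"][:3,3].round(3),c["cam_to_world"][:3,2].round(2))
    for l in["gauge","fence_face","stop_face","jaw_contact","jaw_back","plate","bushing","mallet","tape","caliper"]:
        print(l,[(round(d["conf"],2),w(c,d["position"]).round(4).tolist()) for d in manip.tip_of(c,l)[:2]])
E
```

```text
0.0 [ 0.17494667 -0.59988915  0.40393152] [ 9.89947633e-01  1.41432714e-01 -1.46647229e-04 -6.70534175e-04] [ 0.04895862 -0.53232217 -0.32728006] 1.004435492426492
top [0.494 0.03  0.93 ] [ 0.18 -0.   -0.98]
gauge [(0.86, [0.6091, 0.0845, 0.0047])]
fence_face [(0.77, [0.6591, 0.0919, 0.0213])]
stop_face [(0.67, [0.6053, 0.2116, 0.0197]), (0.61, [0.5581, 0.0717, 0.0209])]
jaw_contact [(0.27, [0.6659, -0.2337, 0.002])]
jaw_back [(0.6, [0.6074, 0.209, 0.0174]), (0.57, [0.6287, -0.0819, 0.0416])]
plate []
bushing [(0.78, [0.4809, 0.2317, 0.0151]), (0.41, [0.6075, 0.2122, 0.0215])]
mallet [(0.76, [0.791, 0.1156, 0.002])]
tape [(0.85, [0.6209, 0.3414, -0.0056])]
caliper [(0.73, [0.6645, -0.2285, 0.0008])]
side [0.09  0.848 0.632] [ 0.47 -0.72 -0.51]
gauge [(0.96, [0.6081, 0.0868, 0.0027])]
fence_face [(0.94, [0.6633, 0.0893, 0.0183])]
stop_face [(0.94, [0.6028, 0.2155, 0.0177])]
jaw_contact [(0.78, [0.6302, -0.0421, 0.0238])]
jaw_back [(0.91, [0.6296, -0.0816, 0.0407]), (0.66, [0.5584, 0.0713, 0.0213])]
plate [(0.74, [0.56, 0.0657, 0.0208])]
bushing [(0.96, [0.4806, 0.2336, 0.0177])]
mallet [(0.6, [0.791, 0.1192, 0.0006])]
tape [(0.68, [0.6214, 0.338, -0.0009])]
caliper [(0.71, [0.6712, -0.2252, 0.0012])]
```

View pics/top0.png

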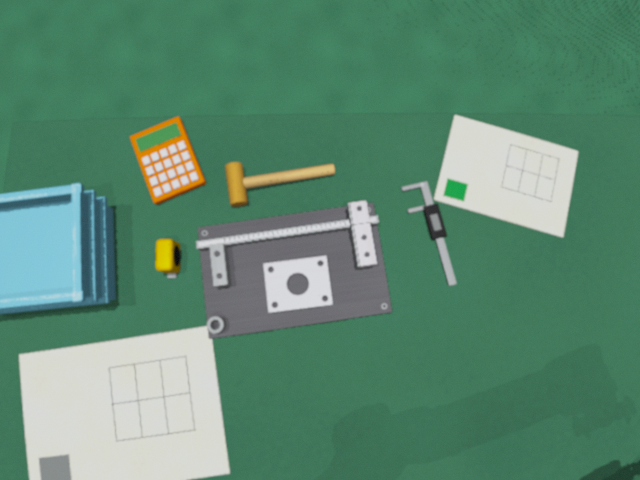

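View pics/side0.png

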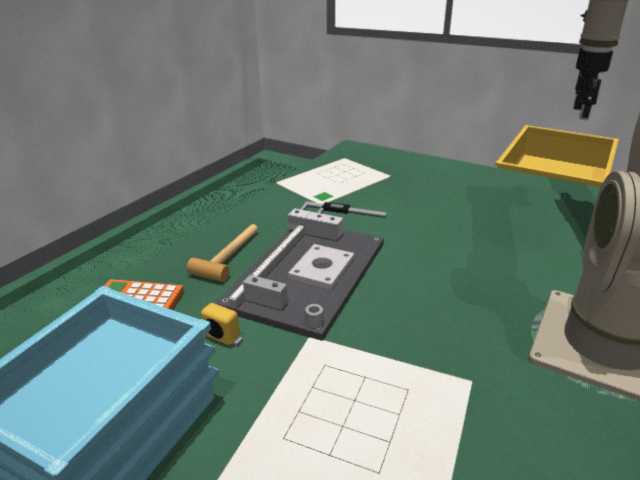

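The top view shows the plate at about (298,284), askew and clear of everything. The jaw is at (362,233), the stop at (219,266) and the bushing at (216,325). The side view agrees. Next I'll fit the gauge and plate poses precisely.

```bash
cat >> h.py <<'E'
from scipy.optimize import least_squares
def quad(mask):
    cn=max(cv2.findContours(mask.astype(np.uint8),0,1)[0],key=cv2.contourArea)
    return cn.reshape(-1,2).astype(float)
def rectfit(pts,hx,hy,x0):
    # pts in world xy on boundary of rectangle, fit x,y,yaw
    def f(p):
        cs,sn=np.cos(p[2]),np.sin(p[2]); d=pts-p[:2]
        q=np.abs(np.c_[d@[cs,sn],d@[-sn,cs]])-[hx,hy]
        return np.where((q>0).all(1),np.hypot(*q.T),q.max(1))
    r=least_squares(f,x0,loss="soft_l1",f_scale=.001); return r.x,np.abs(f(r.x)).mean()
def gfit(p): # bed centre offset
    c,s=np.cos(p[2]),np.sin(p[2]); return p[:2]+0.0175*np.array([c,s])
def tog(g,P):
    c,s=np.cos(g[2]),np.sin(g[2]); d=np.array(P)[...,:2]-g[:2]; return np.stack([d@[c,s],d@[-s,c]],-1)
def plate(c,g):
    m=manip.silhouettes(c,"plate")
    out=[]
    for d in m[:1]:
        P=ray(c,quad(d["pixels"]),.034)[:,:2]; r,e=rectfit(P,.05,.065,[*P.mean(0),g[2]])
        out.append((round(d["conf"],2),(tog(g,r[:2])*1e3).round(1),round(np.degrees(r[2]-g[2]),2),round(e*1e3,2)))
    return out
E
python3 - <<'E'
from h import *
print(manip.tip_extent)
for n in("top","side"):
    c=manip.camera(n)
    for d in manip.silhouettes(c,"gauge")[:1]:
        P=quad(d["pixels"])
        # bed near side & both ends only (far side masked by the fence): fit top plane
        W=ray(c,P,.018)[:,:2]; r,e=rectfit(W,.1175,.19,[.59,.085,.09]); g=[*gfit(r),r[2]]
        print(n,"gauge",d["conf"],np.round(g,4),e)
    tp=lambda l:w(c,manip.tip_of(c,l)[0]["position"])
    g=np.array(g)
    print(plate(c,g))
    for l in("fence_face","stop_face","jaw_back","bushing"):print(l,(tog(g,tp(l))*1e3).round(1))
    for l in("plate","jaw","gauge"):
        print(l,[(x["conf"],x["pixels"].sum()) for x in manip.silhouettes(c,l)])
E
```

```text
0.1734
top gauge 0.57 [0.6109 0.0819 0.1331] 0.0024175597613217987
[(0.88, array([-50.7,  -5.5]), np.float64(-1.27), np.float64(0.87))]
fence_face [47.8  0.2]
stop_face [ 11.7 128.8]
jaw_back [  -7.1 -166.7]
bushing [-52.   -1.7]
plate [(0.88, np.int64(2728))]
jaw [(0.58, np.int64(1379))]
gauge [(0.57, np.int64(17574)), (0.3, np.int64(1389)), (0.25, np.int64(297))]
side gauge 0.75 [0.6067 0.0865 0.1305] 0.012632273232104427
[(0.63, array([-50.5,  -0.5]), np.float64(-0.75), np.float64(4.25))]
fence_face [53.5 -2.8]
stop_face [ 12.  127.3]
jaw_back [   1.9 -171.2]
bushing [-49.6  -8. ]
plate [(0.63, np.int64(1728))]
jaw [(0.74, np.int64(1125))]
gauge [(0.75, np.int64(9670))]
```

```bash
python3 - <<'E'
from h import *
c=manip.camera("top"); S=4; x0,y0=180,195
im=cv2.resize(c["color"][y0:y0+150,x0:x0+200,::-1],None,fx=S,fy=S,interpolation=cv2.INTER_CUBIC)
def dr(g,pts,col):
    q=[]
    for x,y,z in pts:
        cs,s=np.cos(g[2]),np.sin(g[2]); q.append([g[0]+cs*x-s*y,g[1]+s*x+cs*y,z])
    u=((proj(c,q)-[x0,y0]+.5)*S).astype(int); cv2.polylines(im,[u],True,col,1)
g=[.6109,.0819,.1331]
R_=lambda a,b,d,e,z:[(a,d,z),(b,d,z),(b,e,z),(a,e,z)]
dr(g,R_(-.135,.1,-.19,.19,.018),(0,255,0)); dr(g,R_(.05,.066,-.19,.19,.04),(0,0,255)); dr(g,R_(-.034,.05,.13,.158,.063),(0,255,255))
m=manip.silhouettes(c,"plate")[0]; P=ray(c,quad(m["pixels"]),.034)[:,:2]; r,e=rectfit(P,.05,.065,[*P.mean(0),.13]); print(r)
dr(r,R_(-.05,.05,-.065,.065,.034),(255,0,255))
cv2.imwrite("pics/ov1.png",im)
E
```

```text
[0.56146427 0.06956118 0.11374157]
```

View pics/ov1.png

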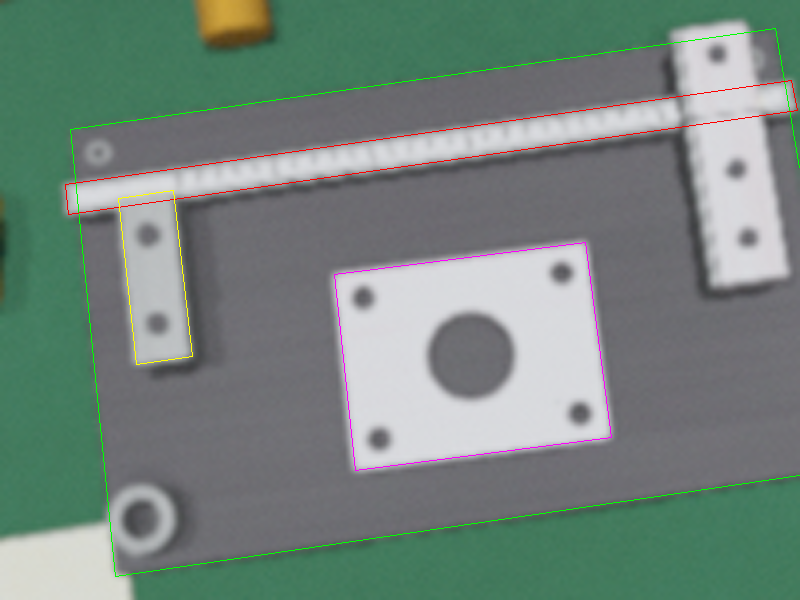

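Gauge pose is (0.6109, 0.0815, yaw 0.131). In gauge axes the plate is at (-51, -5.5) mm and nearly square. The jaw face is near y = -130 mm, so there is about 60 mm between it and the plate end. I'll push with shut fingers.

```bash
cat >> h.py <<'E'
G=np.array([.6109,.0815,.131])
def delta(pts):
    o=manip.get_obs(); Rt=R.from_quat(o["ee_rot"]); p=np.array(o["position"]); c,s=np.cos(G[2]),np.sin(G[2])
    Rg=R.from_matrix([[c,s,0],[s,-c,0],[0,0,-1]])
    print(round(o["clock"],2),"tip gauge",(tog(G,p)*1e3).round(1),round(p[2]-.1734,4),np.round(o["ft_force"],1),round(o["grip_width"],2))
    print("turn",(Rt.inv()*Rg).as_rotvec().round(4))
    for x,y,z in pts:
        P=np.array([G[0]+c*x-s*y,G[1]+s*x+c*y,z+.1734]); print((x,y,z),Rt.inv().apply(P-p).round(4))
E
python3 - <<'E'
from h import *
delta([(-.13,-.006,.12),(-.13,-.006,.05)])
E
```

```text
2.2 tip gauge [-521.2 -618.7] 0.2314 [-0.9  0.5  0.3] 1.0
turn [ 1.000e-04 -0.000e+00  1.528e-01]
(-0.13, -0.006, 0.12) [ 0.4799 -0.5461  0.1113]
(-0.13, -0.006, 0.05) [ 0.4799 -0.5461  0.1813]
```

Call:
move_arm --plan '[0,0,0.153,0.48,-0.546,0.111,0,0,0,0.153,0.48,-0.546,0.111,0,0,0,0.153,0.48,-0.546,0.111,0,0,0,0.153,0.48,-0.546,0.111,0,0,0,0.153,0.48,-0.546,0.111,0,0,0,0.153,0.48,-0.546,0.111,0,0,0,0.153,0.48,-0.546,0.111,0,0,0,0.153,0.48,-0.546,0.111,0,0,0,0.153,0.48,-0.546,0.111,0,0,0,0.153,0.48,-0.546,0.111,0,0,0,0.153,0.48,-0.546,0.111,0,0,0,0.153,0.48,-0.546,0.111,0]' --squeeze 20

```text
clock: 3.7
position: [0.4835, 0.0609, 0.2937]
ee_rot: [0.998, 0.066, 0.001, -0.0]
ft_force: [0.6, -1.3, 0.0]
grip_width: -0.001
grasp_force: 0.0
```

```bash
python3 - <<'E'
from h import *
delta([(-.13,-.006,.045),(-.13,-.006,.023)])
E
```

```text
3.7 tip gauge [-128.9   -3.7] 0.1203 [ 0.6 -1.3  0. ] -0.0
turn [-0.0002 -0.001   0.0008]
(-0.13, -0.006, 0.045) [-0.0011  0.0023  0.0753]
(-0.13, -0.006, 0.023) [-0.0012  0.0023  0.0973]
```

Now I'll go down to 5 mm above the bed, slowly at the end.

Call:
move_arm --plan '[0,0,0,0,0.002,0.04,0,0,0,0,0,0.002,0.075,0,0,0,0,0,0.002,0.086,0,0,0,0,0,0.002,0.097,0,0,0,0,0,0.002,0.097,0]'

```text
clock: 4.32
position: [0.4834, 0.0565, 0.1969]
ee_rot: [0.998, 0.065, 0.0, 0.0]
ft_force: [0.1, 0.5, 0.3]
grip_width: 0.002
grasp_force: 0.0
```

```bash
python3 - <<'E'
from h import *
delta([])
c=manip.camera("side"); cv2.imwrite("pics/s1.png",cv2.resize(c["color"][180:360,220:460,::-1],None,fx=3,fy=3,interpolation=2))
E
```

```text
4.33 tip gauge [-129.7   -8.2] 0.0235 [0.1 0.5 0.3] 0.0
turn [ 0.0002 -0.0003 -0.0005]
```

View pics/s1.png

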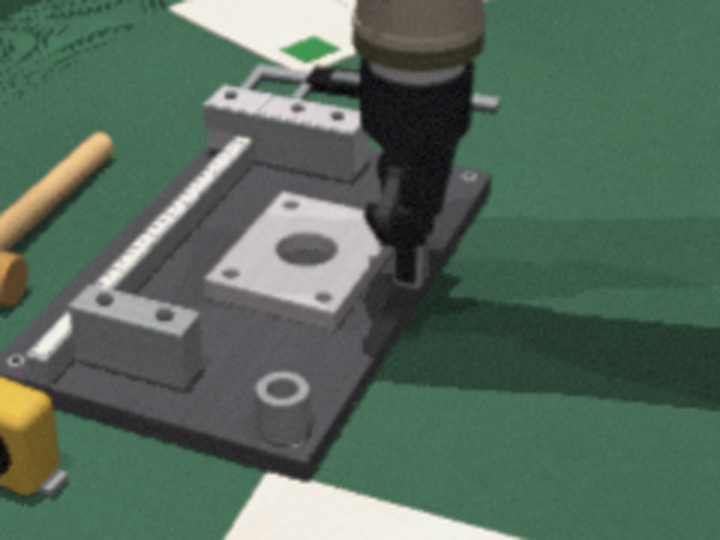

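The shut fingertips are just above the bed, clear of the plate's near edge. I'll push toward the fence, slowing before contact.

Call:
move_arm --plan '[0,0,0,0.01,-0.002,0,0,0,0,0,0.017,-0.002,0,0,0,0,0,0.023,-0.002,0,0,0,0,0,0.029,-0.002,0,0,0,0,0,0.035,-0.002,0,0,0,0,0,0.041,-0.002,0,0,0,0,0,0.047,-0.002,0,0,0,0,0,0.053,-0.002,0,0,0,0,0,0.058,-0.002,0,0,0,0,0,0.062,-0.002,0,0,0,0,0,0.062,-0.002,0,0]'

```text
clock: 5.75
position: [0.5448, 0.0667, 0.1966]
ee_rot: [0.998, 0.065, 0.0, -0.0]
ft_force: [-1.1, -0.4, -0.2]
grip_width: -0.001
grasp_force: 0.3
```

Call:
move_arm --plan '[0,0,0,0.002,0,0,0,0,0,0,0.004,0,0,0,0,0,0,0.006,0,0,0,0,0,0,0.007,0,0,0,0,0,0,0.008,0,0,0,0,0,0,0.008,0,0,0]'

```text
clock: 6.5
position: [0.5513, 0.0676, 0.1965]
ee_rot: [0.998, 0.065, -0.002, 0.001]
ft_force: [-13.2, -2.0, 8.8]
grip_width: 0.001
grasp_force: 6.2
```

```bash
python3 - <<'E'
from h import *
delta([])
print(plate(manip.camera("top"),G))
E
```

```text
6.5 tip gauge [-60.9  -5.9] 0.0231 [-13.2  -2.    8.8] 0.0
turn [ 0.0008  0.0038 -0.0001]
[(0.72, array([ 34.9, 301.3]), np.float64(-15.01), np.float64(12.87))]
```

13 N at tip x = -61 mm means the plate is on the fence. I'll back off, rise, and check the plate and the gap to the jaw.

Call:
move_arm --plan '[0,0,0,-0.015,0,0,0,0,0,0,-0.03,0,0,0,0,0,0,-0.06,0,-0.04,0,0,0,0,-0.08,0,-0.08,0,0,0,0,-0.08,0,-0.08,0]'

```text
clock: 7.22
position: [0.4736, 0.0575, 0.2798]
ee_rot: [0.998, 0.065, 0.003, 0.001]
ft_force: [0.4, -0.3, -1.2]
grip_width: -0.0
grasp_force: 0.0
```

```bash
cat >> h.py <<'E'
def ov(n,name,bx,q=None,pl=None):
    c=manip.camera(n); x0,y0,x1,y1=bx; S=4
    im=cv2.resize(c["color"][y0:y1,x0:x1,::-1],None,fx=S,fy=S,interpolation=2)
    def dr(pts,col):
        cs,s=np.cos(G[2]),np.sin(G[2]); Q=[[G[0]+cs*x-s*y,G[1]+s*x+cs*y,z] for x,y,z in pts]
        cv2.polylines(im,[((proj(c,Q)-[x0,y0]+.5)*S).astype(int)],True,col,1)
    R_=lambda a,b,d,e,z:[(a,d,z),(b,d,z),(b,e,z),(a,e,z)]
    dr(R_(.05,.066,-.19,.19,.04),(0,0,255)); dr(R_(-.034,.05,.13,.158,.063),(0,255,255))
    if q is not None: dr(R_(-.036,.095,q-.178,q-.14,.063),(255,255,0))
    if pl is not None: dr(R_(pl[0]-.05,pl[0]+.05,pl[1]-.065,pl[1]+.065,.034),(255,0,255))
    cv2.imwrite(name,im); return c
E
python3 - <<'E'
from h import *
delta([(.005,-.1,.085)])
c=ov("top","pics/t2.png",(180,195,380,345),.01,(0,-.0055)); print(plate(c,G))
E
```

```text
7.22 tip gauge [-139.3   -5.9] 0.1064 [ 0.4 -0.3 -1.2] -0.0
turn [ 0.0022 -0.0066 -0.0002]
(0.005, -0.1, 0.085) [0.1441 0.0941 0.0226]
[(0.56, array([-0.6, -4.1]), np.float64(0.58), np.float64(0.75))]
```

View pics/t2.png

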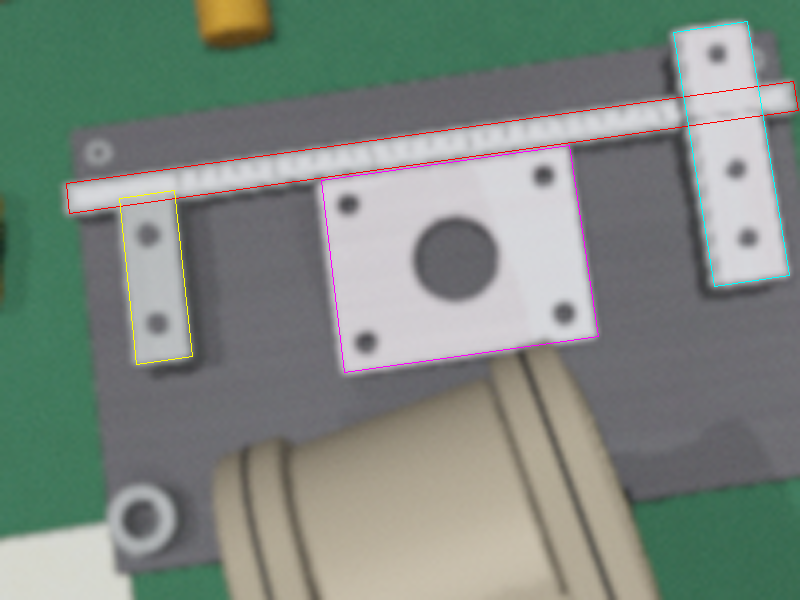

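The plate lies along the fence at y ≈ -5.5 mm, the jaw is at q ≈ 0.010, and the gap runs from -130 to -70 mm. I'll go down into the gap at y = -97, x = 0.

Call:
move_arm --plan '[0,0,0,0.05,0.03,0,0,0,0,0,0.1,0.06,0,0,0,0,0,0.139,0.091,0,0,0,0,0,0.139,0.091,0,0,0,0,0,0.139,0.091,0.02,0,0,0,0,0.139,0.091,0.02,0]'

```text
clock: 8.07
position: [0.6213, -0.014, 0.2539]
ee_rot: [0.998, 0.066, -0.002, -0.0]
ft_force: [0.0, 0.4, 0.2]
grip_width: -0.0
grasp_force: 0.0
```

```bash
python3 - <<'E'
from h import *
delta([(0,-.097,.0235)])
E
```

```text
8.07 tip gauge [ -2.2 -96.1] 0.0805 [0.  0.4 0.2] -0.0
turn [-0.0008  0.0043  0.0014]
(0, -0.097, 0.0235) [0.0024 0.001  0.057 ]
```

Call:
move_arm --plan '[0,0,0,0.002,0.001,0.03,0,0,0,0,0.002,0.001,0.047,0,0,0,0,0.002,0.001,0.057,0,0,0,0,0.002,0.001,0.057,0,0,0,0,0.002,-0.005,0.057,0,0,0,0,0.002,-0.01,0.057,0,0,0,0,0.002,-0.016,0.057,0,0,0,0,0.002,-0.022,0.057,0,0,0,0,0.002,-0.028,0.057,0,0,0,0,0.002,-0.034,0.057,0,0,0,0,0.002,-0.04,0.057,0,0,0,0,0.002,-0.046,0.057,0]'

```text
clock: 9.57
position: [0.6188, 0.031, 0.1999]
ee_rot: [0.998, 0.065, 0.0, 0.0]
ft_force: [1.5, -5.2, 3.9]
grip_width: -0.004
grasp_force: 3.1
```

```bash
python3 - <<'E'
from h import *
delta([(0,-.015,.0235)])
E
```

```text
9.57 tip gauge [  1.2 -51.1] 0.0265 [ 1.5 -5.2  3.9] -0.0
turn [ 0.0007 -0.0004 -0.0006]
(0, -0.015, 0.0235) [-0.0013 -0.0361  0.003 ]
```

Call:
move_arm --plan '[0,0,0,0,-0.006,0.001,0,0,0,0,0,-0.012,0.001,0,0,0,0,0,-0.018,0.001,0,0,0,0,0,-0.024,0.001,0,0,0,0,0,-0.029,0.001,0,0,0,0,0,-0.032,0.001,0,0,0,0,0,-0.032,0.001,0]'

```text
clock: 10.45
position: [0.6149, 0.0611, 0.1997]
ee_rot: [0.998, 0.064, 0.0, 0.002]
ft_force: [-2.6, -11.0, 12.2]
grip_width: -0.0
grasp_force: 7.1
```

```bash
python3 - <<'E'
from h import *
delta([(0,-.015,.0235)])
c=ov("top","pics/t3.png",(180,195,380,345),.01,(0,.065))
E
```

```text
10.45 tip gauge [  1.3 -20.8] 0.0263 [ -2.6 -11.   12.2] -0.0
turn [ 0.0033 -0.0003 -0.002 ]
(0, -0.015, 0.0235) [-0.0013 -0.0058  0.0027]
```

View pics/t3.png

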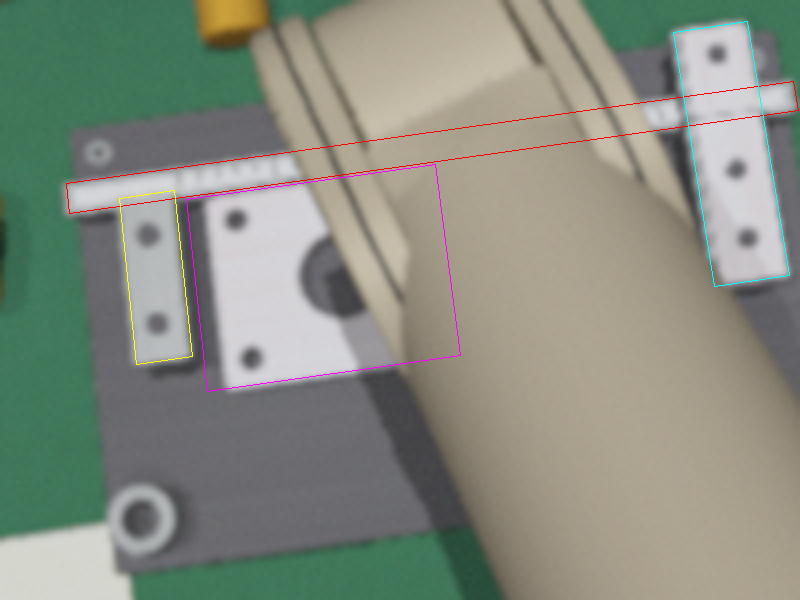

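The plate is still about 9 mm short of the stop, and there is an odd 12 N upward load. I'll back off a little and read the free height.

Call:
move_arm --plan '[0,0,0,-0.001,0.004,0,0,0,0,0,-0.001,0.008,0,0,0,0,0,-0.001,0.008,0,0,0,0,0,-0.001,0.008,0,0]'

```text
clock: 11.0
position: [0.6144, 0.0552, 0.1985]
ee_rot: [0.998, 0.066, -0.0, -0.0]
ft_force: [-1.1, -0.3, -0.2]
grip_width: -0.002
grasp_force: 0.0
```

```bash
python3 - <<'E'
from h import *
delta([(0,-.015,.022)])
c=manip.camera("side"); cv2.imwrite("pics/s4.png",cv2.resize(c["color"][200:330,230:400,::-1],None,fx=4,fy=4,interpolation=2))
E
```

```text
11.0 tip gauge [  0.  -26.6] 0.0251 [-1.1 -0.3 -0.2] -0.0
turn [-0.0005  0.0004  0.0003]
(0, -0.015, 0.022) [-0.     -0.0116  0.0031]
```

View pics/s4.png

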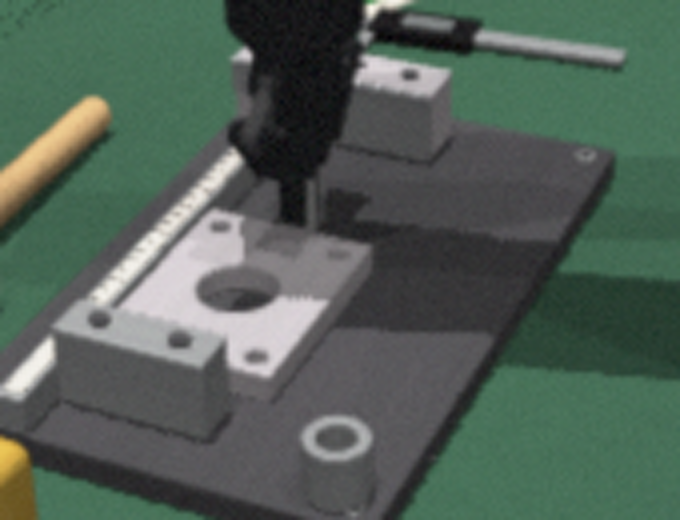

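The plate is flat and on the fence. I'll lower 3 mm and resume the push.

Call:
move_arm --plan '[0,0,0,0,0,0.003,0,0,0,0,0,-0.003,0.003,0,0,0,0,0,-0.006,0.003,0,0,0,0,0,-0.009,0.003,0,0,0,0,0,-0.012,0.003,0,0,0,0,0,-0.014,0.003,0,0,0,0,0,-0.016,0.003,0]'

```text
clock: 11.92
position: [0.6124, 0.0701, 0.1956]
ee_rot: [0.998, 0.065, -0.0, 0.001]
ft_force: [0.3, -8.2, -1.0]
grip_width: 0.003
grasp_force: 3.8
```

```bash
python3 - <<'E'
from h import *
delta([])
E
```

```text
11.93 tip gauge [  0.1 -11.5] 0.0222 [ 0.3 -8.2 -1. ] 0.0
turn [ 0.001   0.0004 -0.0004]
```

Call:
move_arm --plan '[0,0,0,0,-0.002,0,0,0,0,0,0,-0.004,0,0,0,0,0,0,-0.005,0,0,0,0,0,0,-0.005,0,0]'

```text
clock: 12.42
position: [0.6124, 0.0713, 0.1956]
ee_rot: [0.998, 0.063, -0.0, 0.003]
ft_force: [-0.2, -16.5, 0.9]
grip_width: 0.004
grasp_force: 7.8
```

Force rose to 16 N with almost no travel, so the plate is hard against the stop. I'll back off, lift clear, and move over behind the jaw.

Call:
move_arm --plan '[0,0,0,0,0.01,0,0,0,0,0,0,0.02,0,0,0,0,0,0,0.03,-0.04,0,0,0,0,0,0.03,-0.085,0,0,0,0,0,0.08,-0.085,0,0,0,0,0,0.13,-0.085,0,0,0,0,0,0.18,-0.085,0,0,0,0,0,0.205,-0.085,0,0,0,0,0,0.205,-0.085,0,0,0,0,0,0.205,-0.085,0]'

```text
clock: 13.68
position: [0.6386, -0.1261, 0.2808]
ee_rot: [0.998, 0.066, 0.0, -0.001]
ft_force: [0.2, 1.2, -0.1]
grip_width: 0.0
grasp_force: 0.0
```

```bash
python3 - <<'E'
from h import *
delta([(0,-.205,.035),(-.08,.06,.1)])
c=ov("top","pics/t5.png",(180,195,380,345),.01,(0,.065)); print(plate(c,G))
E
```

```text
13.68 tip gauge [   0.4 -209.5] 0.1074 [ 0.2  1.2 -0.1] 0.0
turn [-0.0012 -0.0005  0.0015]
(0, -0.205, 0.035) [-0.0004 -0.0044  0.0724]
(-0.08, 0.06, 0.1) [-0.08   -0.2696  0.0077]
[(0.76, array([-1.1, 66.2]), np.float64(0.55), np.float64(0.84))]
```

View pics/t5.png

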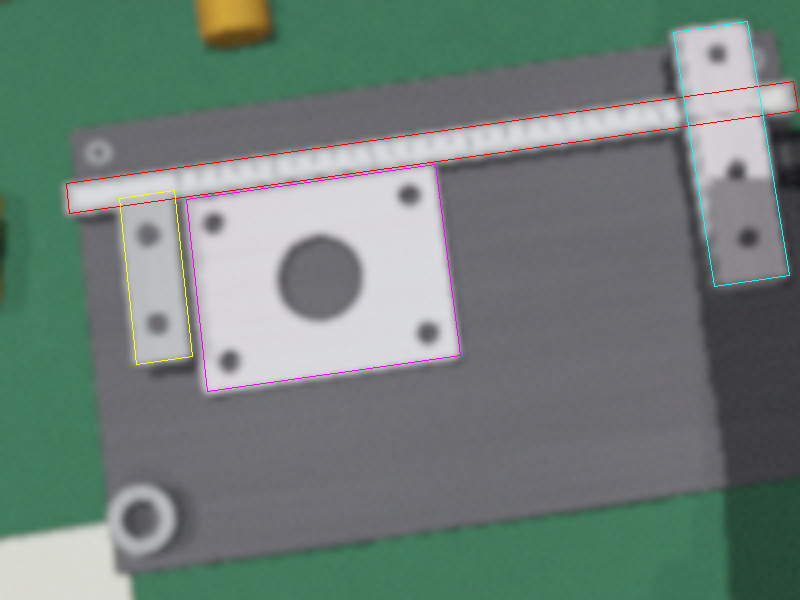

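The plate matches its home outline on both fence and stop, with the same yaw as when pressed on the fence. Now I'll go down behind the jaw.

Call:
move_arm --plan '[0,0,0,0,0,0.04,0,0,0,0,0,0,0.077,0,0,0,0,0,0,0.077,0,0,0,0,0,-0.012,0.077,0,0,0,0,0,-0.022,0.077,0,0,0,0,0,-0.028,0.077,0,0,0,0,0,-0.034,0.077,0,0,0,0,0,-0.042,0.077,0,0,0,0,0,-0.05,0.077,0,0,0,0,0,-0.058,0.077,0,0,0,0,0,-0.066,0.077,0,0,0,0,0,-0.074,0.077,0]'

```text
clock: 15.28
position: [0.6289, -0.0538, 0.2037]
ee_rot: [0.998, 0.065, 0.0, 0.0]
ft_force: [2.5, -2.8, 2.6]
grip_width: -0.005
grasp_force: 1.7
```

```bash
python3 - <<'E'
from h import *
delta([(0,-.06,.03),(0,-.049,.03)])
E
```

```text
15.28 tip gauge [ 1.000e-01 -1.365e+02] 0.0303 [ 2.5 -2.8  2.6] -0.01
turn [ 0.0001 -0.0001 -0.0001]
(0, -0.06, 0.03) [-0.0001 -0.0765  0.0003]
(0, -0.049, 0.03) [-0.0001 -0.0875  0.0003]
```

Pushing at about 3 N, the jaw is sliding.

Call:
move_arm --plan '[0,0,0,0,-0.008,0,0,0,0,0,0,-0.016,0,0,0,0,0,0,-0.024,0,0,0,0,0,0,-0.032,0,0,0,0,0,0,-0.04,0,0,0,0,0,0,-0.048,0,0,0,0,0,0,-0.056,0,0,0,0,0,0,-0.063,0,0,0,0,0,0,-0.069,0,0,0,0,0,0,-0.074,0,0,0,0,0,0,-0.077,0,0,0,0,0,0,-0.079,0,0]'

```text
clock: 16.77
position: [0.6185, 0.024, 0.2036]
ee_rot: [0.998, 0.065, -0.0, 0.0]
ft_force: [-0.4, -2.7, 2.1]
grip_width: 0.001
grasp_force: 1.6
```

```bash
python3 - <<'E'
from h import *
delta([(0,-.049,.03)])
E
```

```text
16.77 tip gauge [  0.1 -58. ] 0.0302 [-0.4 -2.7  2.1] 0.0
turn [ 0.0001  0.0003 -0.0003]
(0, -0.049, 0.03) [-0.0001 -0.009   0.0002]
```

Call:
move_arm --plan '[0,0,0,0,-0.002,0,0,0,0,0,0,-0.004,0,0,0,0,0,0,-0.006,0,0,0,0,0,0,-0.008,0,0,0,0,0,0,-0.01,0,0,0,0,0,0,-0.012,0,0,0,0,0,0,-0.012,0,0]'

```text
clock: 17.65
position: [0.6175, 0.0325, 0.2037]
ee_rot: [0.998, 0.064, -0.0, 0.002]
ft_force: [0.4, -15.2, 4.5]
grip_width: 0.0
grasp_force: 7.1
```

It stalled at 15 N with the tip near -49.5 mm, where the jaw should touch. I'll back off, lift clear, and check.

Call:
move_arm --plan '[0,0,0,0,0.01,0,0,0,0,0,0,0.02,0,0,0,0,0,0,0.04,-0.04,0,0,0,0,0,0.08,-0.1,0,0,0,0,0,0.13,-0.12,0,0,0,0,0,0.17,-0.12,0,0,0,0,0,0.17,-0.12,0,0,0,0,0,0.17,-0.12,0]'

```text
clock: 18.65
position: [0.6391, -0.1317, 0.3232]
ee_rot: [0.998, 0.066, -0.0, -0.001]
ft_force: [-0.5, 0.7, 0.5]
grip_width: -0.0
grasp_force: 0.0
```

```bash
python3 - <<'E'
from h import *
delta([])
c=ov("top","pics/t6.png",(180,195,380,345),.14,(0,.065)); print(plate(c,G))
for l in("bushing","mallet","tape","caliper"): print(l,[w(c,d["position"]).round(3) for d in manip.tip_of(c,l)[:1]])
E
```

```text
18.65 tip gauge [ 1.000e-01 -2.151e+02] 0.1498 [-0.5  0.7  0.5] -0.0
turn [-0.0014  0.0004  0.0008]
[(0.59, array([-0.7, 66.6]), np.float64(0.1), np.float64(0.64))]
bushing [array([0.48 , 0.234, 0.018])]
mallet [array([0.793, 0.115, 0.005])]
tape [array([ 0.619,  0.341, -0.001])]
caliper []
```

View pics/t6.png

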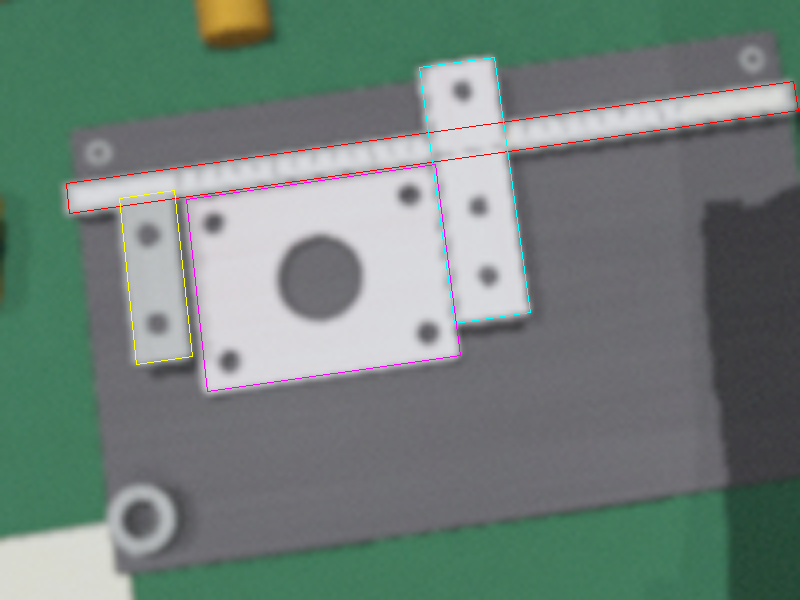

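```bash
python3 -c "
from workcell import manip
print(manip.hand_in())"
```

```text
the job is handed in; nothing more can be done
None
```

The plate is flat along the fence and hard against the fixed stop, the jaw is touching its other end, and the job was handed in at about 19 s; the last picture showed the bushing, mallet and tape unmoved, but the caliper was not detected in it (the arm's path stayed well clear of it).

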